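# Close the rest bar and offer the offset lever up to its fixture

## Robot

A 6-joint arm with a two-finger parallel gripper is mounted at the origin on a cart in front of the work surface, level with it; the furniture and walls round the work are solid. World frame = base frame: x ahead of the robot, y to its left, z up, the work surface at z = 0. Lengths are in m, angles in rad, forces in N, time in s.
With the tool pointing down it reaches from about 0.35 to 1 m from the base axis. Payload 7.1 kg.
Tool frame: the origin (TCP) lies at the very end of the fingers, on their centre line; the grasp point (between the pads) lies 19 mm behind it (robot.grip_point_offset is the z of the grasp point in the tool frame, in m); z points along the fingers, y is the line along which they close (so a half turn about z gives the same grasp; the last joint's range is limited). The gripper opens to 85 mm and grips with 20 to 120 N. Pads are 22 mm wide; open, the fingers measure 114 mm over their backs; the gripper's body (76 mm by 85 mm) begins 54 mm behind the grasp point. The pads swing forward as they close: fully open they stand 13 mm farther back than shut.
Start: joints at [-1.215, 0.423, 1.63, -0, 1.089, -0.019], TCP at [0.229, -0.582, 0.231] pointing down, gripper open.
Joint ranges: [-3, 3], [-0.9, 2.11], [0.09, 2.58], [-1.31, 4.45], [0.11, 2.69], [-2.54, 2.54]. Speed limits (rad/s): [2.39, 2.39, 3.01, 3.14, 3.14, 3.14].

## Interface

Orientations are given as a unit quaternion [w, x, y, z].
In Python, from station import readout, eyes, robot gives the robot as it stands. The module is installed in compiled form; this text tells all that it offers.
- The arm moves only by the tool servo_tool, never from a script. Its argument "rows" is a list of rows, each a list of 6 numbers: the shift along the tool's x, y, z each as a share of 100 mm, from -1 to 1, then the turn, a rotation vector about the tool's x, y, z each as a share of 90 degrees, from -1 to 1. In form: [[dx, dy, dz, ax, ay, az], ...]. A call has 1 to 20 rows; each row is the pose to reach, as a shift and turn from the pose commanded when the call began, along the tool's axes at that moment; what a row does not reach only later rows make up. A row lasts 1/12 s, in which the tool goes at most 41.7 mm and 7.16 degrees, less where a joint would pass 70% of its speed; a pose out of reach is approached as far as the arm can. A call with a number of a shift or a turn outside -1 to 1 is refused whole. A call with a gripper value outside its range is refused whole. "fingers" is the finger opening in mm, from 0 to 85.4, set as the call begins (left out, the last holds). The fingers move at their own pace and stop on an object; "squeeze" is the grip in N (left out, the last holds). Time passes only in rows, so rows that repeat a pose let the fingers close. It gives the time, the measured TCP pose, the force, the opening and the grip force at its end, in the units of the state.
- readout.read_state(): the state, without advancing time (a new reading comes with each control period).
- eyes.grab_frame(name): name is "scene" or "top" or "wrist"; returns the picture (480x640x3 uint8, red, green, blue); there is no depth.
- eyes.camera_model(name): a dict with "K" (3x3 intrinsics, pixels), "position" and "attitude" of the camera in the world; the wrist camera has in their place "mount" (4x4, takes a point from camera to tool coordinates, whose origin is the TCP and whose axes are the flange's). Camera axes: x right, y down, z forward; pixel columns grow to the right and rows downward; lengths in m; the calibration is good to about 2 mm. A picture is of the moment at which its call begins: read the wrist's pose just before it. camera_model takes no time and is no camera call.
- robot.close_job(): hands the job in; it is judged then, once.
The state is a dict: "clock": time; "joint_positions": joint angles; "dq": joint speeds; "effort": joint torques, N m; "position": TCP position; "orientation": TCP orientation; "wrist_force": force on the tool from outside, world axes, zero at the start; "wrist_torque": the same for the moment, N m; "opening": finger opening in m; "gripper_force": force on a finger pad.
Only numpy, scipy, OpenCV 4.12 (cv2) and the standard library are available. Lean on these libraries where they do the work, as an engineer would, in place of code of your own. Each camera call takes 0.05 s, during which the arm holds its last target. There are 200 camera calls.

## Task

Get the cast lever ready to be set into its fixture: first swing the fixture's hinged rest bar down until it lies fully closed in its forked catch, then pick up the green lever by its balance point (the yellow band) and hold it level above the fixture, with the boss over the round seat and the eye over the rest bar, about 5 cm above them. Do not set it down: finish with the gripper holding the lever still there, touching nothing else, and leave the other things on the board where they lie.

Things in the scene. Friction and masses are not known exactly. Their poses are not given: they have to be found in the camera images.
- rest_bar (a joint): Hinge angle of the fixture's rest bar, rad: 0 = closed (bar level, lying in its forked catch, at its stop), grows as the free end rises, 1.57 = upright, stop at 1.9. The hinge is stiff: the bar stays at whatever angle it is left (about 0.07 N m, under 1.5 N at the tab).
- bar_hinge (a point): On the hinge axis of the rest bar, at the middle of its width, 20 mm above the board. The axis runs along the fixture's x; the point has the fixture's axes (it does not turn with the bar). From here the closed bar runs 120 mm along the fixture's +y. The bar is steel, 14 mm wide, 12 mm thick and centred on the axis; its last 26 mm is a red tab 22 mm wide, same thickness.
- bar_tab (a point): On the upper face of the bar at the red tab's middle, 107 mm from the hinge axis along the bar and 6 mm above the bar's middle plane; moves and turns with the bar (y along the bar to its free end, z out of the upper face). When closed the tab overhangs the plate's edge beyond the catch, its top 26 mm above the board, free underneath. The two catch cheeks stand at 72 to 84 mm from the hinge, tops 34 mm above the board.
- fixture: Aluminium assembly fixture screwed to the board (does not move): plate 200 (x) x 96 (y) x 12 mm, origin under the plate's centre on the board, z up. On it: a round steel seat at x = -75 mm (52 mm across, top 26 mm above the board, with a 13 mm pilot pin 8 mm higher), and at x = +75 mm the rest bar, hinged between two cheeks at y = -40 mm (tops 30 mm), its forked catch at y = +38 mm.
- seat_top (a point): Centre of the seat's top face, 26 mm above the board (the pilot pin stands here); fixture axes.
- bar_rest (a point): Point where the lever's eye shall come to lie: top of the closed rest bar, at fixture x = +75 mm, y = 0, 26 mm above the board; fixed to the fixture, whatever the bar's angle; fixture axes.
- lever: Green cast lever, about 0.4 kg (0.3 to 0.55), 185 mm long, lying on its feet on the board. x runs from the heavy boss to the small eye, z up. Origin: on its underside below the balance point. Boss: upright tube 44 mm across, 36 mm tall, 16 mm bore, axis at x = -45 mm. Eye: upright tube 26 mm across, 28 mm tall, axis at x = +105 mm. Arm between them: straight bar 14 mm wide (y), from 8 to 28 mm above the underside.
- lever_balance (a point): The lever's balance point (centre of mass along its length), half-way up the arm, 18 mm above the lever's underside; marked by a yellow band 12 mm long round the arm. Lever axes. The arm is free for gripping across y from x = -22 to +92 mm.
- lever_boss (a point): Centre of the boss's underside, 45 mm from the balance point; lever axes.
- lever_eye (a point): Centre of the eye's underside, 105 mm from the balance point and 150 mm from the boss axis; lever axes.
- microscope: Obstacle, fixed: stereo microscope on a boom. Origin on its column's foot plate at the back; its head overhangs the board from world x = 0.45 to 0.61, y = 0.00 to 0.19, z = 0.19 to 0.42 m. Keep wrist and arm out of it. A second fixed obstacle, a grey-blue motor 82 mm across, hangs on a stand at the left, about world x = 0.30, y = 0.50, z = 0.25 to 0.54 m.
- ring_box_mid (a point): Bystander, loose: closed dark red ring box, 61x52x41 mm; point 5 mm above the board at the thing's origin (about its middle).
- glue_tube_mid (a point): Bystander, loose: blue glue tube lying flat, 35x126x23 mm; point 5 mm above the board at the thing's origin (about its middle).
- slide_gauge_mid (a point): Bystander, loose: brass slide gauge, 39x125x9 mm; point 5 mm above the board at the thing's origin (about its middle).
- loupe_mid (a point): Bystander, loose: small folding loupe, 22x33x12 mm; point 5 mm above the board at the thing's origin (about its middle).
- tweezers_mid (a point): Bystander, loose: steel tweezers, 12x124x9 mm; point 5 mm above the board at the thing's origin (about its middle).
- parallel_pliers_mid (a point): Bystander, loose: pliers with pale handles, 128x58x10 mm; point 5 mm above the board at the thing's origin (about its middle).
- side_cutters_mid (a point): Bystander, loose: side cutters with dark handles, 119x46x10 mm; point 5 mm above the board at the thing's origin (about its middle).

How it is judged:
On the way, in this order (a step that is already met when the one before it is completed fails the run):
1. the rest bar lies closed in its catch (value of joint rest_bar below 0.06 rad), for 0.2 s.
2. the lever is lifted clear of the board in the fingers (height (world z) of lever_balance above 0.05 m and contact force between the fingers and lever above 1 N), for 0.2 s.
At the end, for the whole second after the job is handed in: Bar closed within 0.06 rad; fingers hold the lever within 16 mm of its balance point, level within 0.12 rad and still; boss within 16 mm (horizontally) of the seat centre and 25 to 85 mm above it, eye within 16 mm of the bar rest and 20 to 90 mm above it; fixture not touched (value of joint rest_bar below 0.06 rad and contact force between the fingers and lever above 1 N and horizontal distance between the grasp point and lever_balance below 0.016 m and angle between lever's own z axis and vertical below 0.12 rad and horizontal distance between lever_boss and seat_top below 0.016 m and horizontal distance between lever_eye and bar_rest below 0.016 m and z of lever_boss in the frame of seat_top between 0.025 and 0.085 m and z of lever_eye in the frame of bar_rest between 0.02 and 0.09 m and contact force between lever and fixture below 0.1 N and contact force between the fingers and fixture below 0.5 N and linear speed of lever below 0.03 m/s and angular speed of lever below 0.15 rad/s); the arm keeps its last pose, push and grip.
It fails at once if one of the seven loose bystanders is moved more than 25 mm (distance of any of ring_box_mid, glue_tube_mid, slide_gauge_mid, loupe_mid, tweezers_mid, parallel_pliers_mid, side_cutters_mid from where it was at the start of the episode above 0.025 m).
It also fails if it takes over 64 s, if anything falls off the work surface, if the arm or the gripper's body presses on something with over 40 N, if the wrist force passes 120 N, or if a joint passes its speed limit or range.

## Working session

There is one attempt and no reset: what is moved stays moved. The work goes in short steps, Python scripts to look and compute and a tool call to move; the robot and the scene stay as the last step left them, time stands still between calls to the robot, and variables do not carry over. Pictures are saved under pics/ and viewed, at most 10 in all, crops included, and the job is handed in when it is done.

Besides the shell and the picture viewer there is one more tool, called after "Emit:" as name([rows], argument=value, ...), one row to a line, values as JSON. servo_tool: Moves the arm, as the interface text tells. Shift numbers are shares of 100 mm and turn numbers shares of 90 degrees, none past 1 either way. Its arguments: {"type":"object","properties":{"rows":{"type":"array","items":{"type":"array","items":{"type":"number"}}},"fingers":{"type":"number"},"squeeze":{"type":"number"}},"required":["rows"]}

```bash
mkdir -p pics; python3 - <<'E'
from station import readout, eyes, robot
import cv2,numpy as np
s=readout.read_state();print(s['clock'],s['position'],s['orientation'],robot.grip_point_offset)
for n in ['top','scene']:
    im=eyes.grab_frame(n);cv2.imwrite(f'pics/{n}0.png',im[:,:,::-1]);np.save(f'pics/{n}0.npy',im);m=eyes.camera_model(n);print(n,m)
print(eyes.camera_model('wrist'))
E
```

```text
0.0 [ 0.22863019 -0.5810784   0.23055072] [-7.78495176e-04  9.82488350e-01  1.86322349e-01 -1.36049873e-04] -0.0187
top {'K': array([[483.23141424,   0.        , 324.04149202],
       [  0.        , 483.23141424, 247.55377002],
       [  0.        ,   0.        ,   1.        ]]), 'position': array([ 0.43752377, -0.00273401,  1.18616298]), 'attitude': array([ 0.01947568, -0.69782666,  0.71503551, -0.03718693])}
scene {'K': array([[564.37657548,   0.        , 324.63933225],
       [  0.        , 564.37657548, 235.7102912 ],
       [  0.        ,   0.        ,   1.        ]]), 'position': array([ 0.99102102, -1.24055506,  0.71904205]), 'attitude': array([-0.51441418,  0.83920444,  0.15080061, -0.09150481])}
{'K': array([[371.35913479,   0.        , 318.96151176],
       [  0.        , 371.35913479, 241.04398926],
       [  0.        ,   0.        ,   1.        ]]), 'mount': array([[ 1.33674548e-04, -9.62239398e-01, -2.72204560e-01,
         6.96997256e-02],
       [ 9.99998440e-01,  6.08031821e-04, -1.65830372e-03,
         3.12623407e-04],
       [ 1.76119421e-03, -2.72203913e-01,  9.62237979e-01,
        -1.42680090e-01],
       [ 0.00000000e+00,  0.00000000e+00,  0.00000000e+00,
         1.00000000e+00]])}
```

View pics/top0.png

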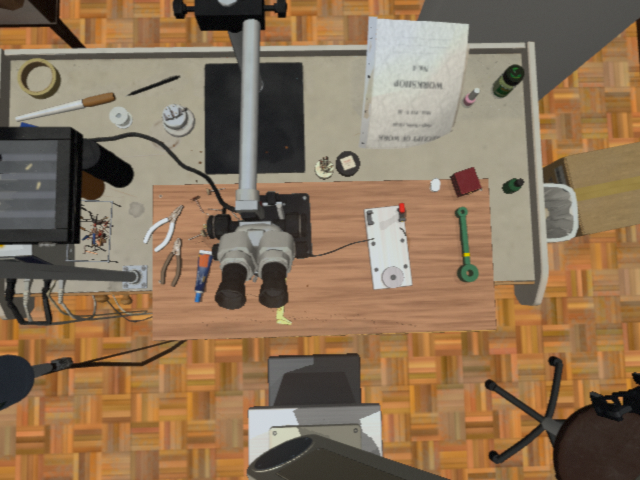

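View pics/scene0.png

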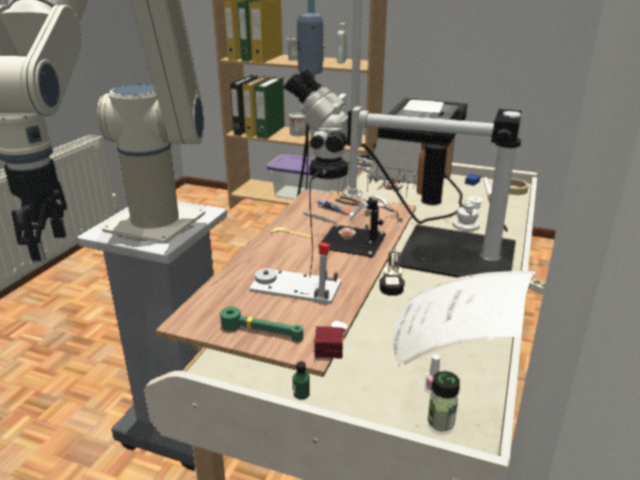

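The top view shows the seat at about (393,277) and the upright bar with its red tab at (402,210). The catch is at about (370,215), and the lever's boss is at (467,272) with its eye at (461,212). In the scene view the bar stands upright at about (323,270).

```bash
cat > h.py <<'E'
import numpy as np,cv2
from station import eyes,readout
from scipy.spatial.transform import Rotation as R
def rot(q): return R.from_quat(np.r_[q[1:],q[0]])
def cam(n,s=None):
    m=eyes.camera_model(n)
    if n!='wrist': return m['K'],rot(m['attitude']).as_matrix(),m['position']
    T=np.eye(4);T[:3,:3]=rot(s['orientation']).as_matrix();T[:3,3]=s['position'];T=T@m['mount']
    return m['K'],T[:3,:3],T[:3,3]
def ray(c,px): 
    K,Rm,p=c;d=Rm@np.linalg.solve(K,[px[0],px[1],1]);return p,d
def onz(c,px,z): p,d=ray(c,px);return p+d*(z-p[2])/d[2]
def tri(c1,p1,c2,p2):
    A=[];b=[]
    for c,p in((c1,p1),(c2,p2)):
        o,d=ray(c,p);d/=np.linalg.norm(d);M=np.eye(3)-np.outer(d,d);A.append(M);b.append(M@o)
    return np.linalg.lstsq(np.vstack(A),np.hstack(b),rcond=None)[0]
def proj(c,X): K,Rm,p=c;v=K@(Rm.T@(np.array(X)-p));return v[:2]/v[2]
def blobs(im,lo,hi,amin=8):
    hsv=cv2.cvtColor(im,cv2.COLOR_RGB2HSV);m=cv2.inRange(hsv,lo,hi)
    n,l,st,ce=cv2.connectedComponentsWithStats(m);return [(st[i].tolist(),ce[i].round(1).tolist()) for i in range(1,n) if st[i][4]>=amin]
E
python3 - <<'E'
from h import *
t=np.load('pics/top0.npy');s=np.load('pics/scene0.npy')
ct,cs=cam('top'),cam('scene')
for n,i in(('t',t),('s',s)):
    print(n,'red',blobs(i,(0,200,120),(6,255,255)));print('yel',blobs(i,(24,150,120),(32,255,255)));print('grn',blobs(i,(60,90,40),(90,255,255),30))
for px,z,n in(((393,277),.03,'seat'),((370,215),.034,'catch'),((467,272),.036,'boss'),((461.5,212),.028,'eye'),((467,254),.028,'bal'),((402.5,210),.14,'tab')): print(n,onz(ct,px,z).round(3))
cv2.imwrite('pics/crop.png',cv2.resize(t[185:305,340:500],None,fx=5,fy=5,interpolation=2)[:,:,::-1])
E
```

```text
t red [([400, 204, 4, 8, 29], [401.6, 207.4])]
yel [([464, 253, 6, 4, 19], [466.4, 254.1])]
grn [([508, 179, 12, 12, 77], [512.5, 185.2]), ([457, 208, 11, 44, 195], [463.3, 227.9]), ([461, 257, 17, 24, 195], [468.7, 270.9])]
s red [([321, 246, 3, 6, 8], [322.0, 248.5])]
yel []
grn [([242, 41, 8, 8, 37], [245.7, 44.2]), ([243, 53, 7, 6, 30], [246.1, 55.9]), ([257, 80, 26, 57, 729], [272.9, 108.9]), ([222, 309, 23, 20, 325], [231.6, 318.3]), ([253, 320, 49, 20, 360], [278.9, 328.1]), ([294, 373, 14, 25, 273], [301.5, 384.7])]
seat [ 0.455 -0.196  0.03 ]
catch [ 0.606 -0.146  0.034]
boss [ 0.463 -0.374  0.036]
eye [ 0.609 -0.37   0.028]
bal [ 0.506 -0.378  0.028]
tab [ 0.6   -0.204  0.14 ]
```

View pics/crop.png

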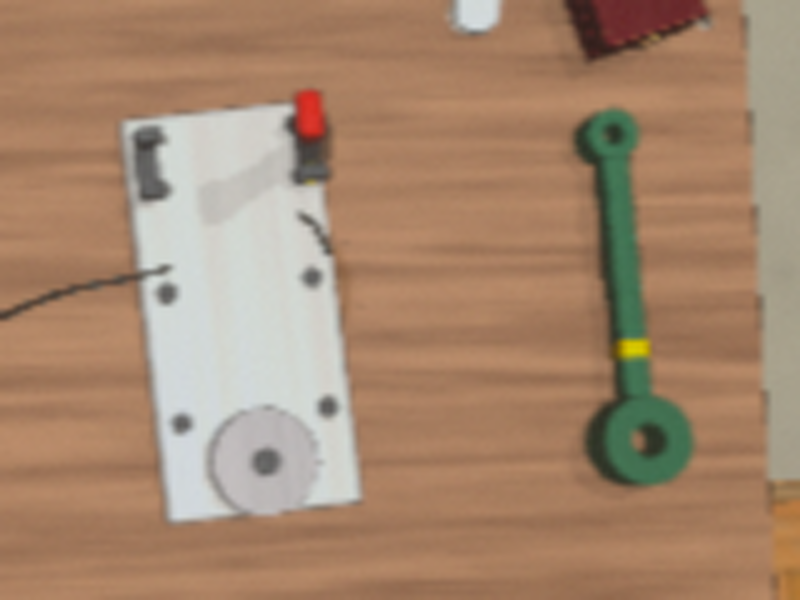

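The crop shows the plate's left edge from (123,121) to (168,522), the pilot pin at (265,461), and the catch at (150,163). The red tab end is at (310,115), the lever boss at (642,440), the eye at (609,134), and the yellow band at (632,348).

```bash
python3 - <<'E'
from h import *
c=cam('top');cs=cam('scene')
f=lambda u,v,z:onz(c,(340+u/5-.4,185+v/5-.4),z)
TL,BL,BR=f(123,121,.012),f(168,522,.012),f(360,500,.012)
print('edges',np.linalg.norm(TL-BL),np.linalg.norm(BR-BL))
pin=f(265,461,.034);d=(TL-BL)[:2];print('plate yaw',np.degrees(np.arctan2(d[1],d[0])))
e=(BL-BR)[:2];print('yaw2',np.degrees(np.arctan2(-e[0],e[1])))
yaw=np.arctan2(d[1],d[0]);ex=np.array([np.cos(yaw),np.sin(yaw)]);ey=np.array([-ex[1],ex[0]])
ctr=(TL+BR)[:2]/2
print('centre diag',ctr,'from pin',pin[:2]+.075*ex)
F=pin[:2]+.075*ex; 
for n,x,y in(('hinge',.075,-.04),('catch',.075,.038),('tab closed',.075,.067),('rest',.075,0),('seat',-.075,0)):print(n,(F+x*ex+y*ey).round(4))
boss=f(642,440,.036);eye=f(609,134,.028);bal=f(632,348,.028);l=(eye-boss)[:2]
print('boss',boss,'eye',eye,'bal',bal,'len',np.linalg.norm(l),'yaw',np.degrees(np.arctan2(l[1],l[0])),'bal calc',boss[:2]+.045*l/np.linalg.norm(l))
print('catchmeas',f(150,163,.034))
p=tri(c,(401.6,207.4),cs,(322,248.5));print('tab tri',p)
E
```

```text
edges 0.19759007876611373 0.0944124321589837
plate yaw 4.528029976035712
yaw2 5.031328248397217
centre diag [ 0.53042332 -0.1893753 ] from pin [ 0.53058918 -0.1889039 ]
hinge [ 0.6085 -0.2229]
catch [ 0.6024 -0.1451]
tab closed [ 0.6001 -0.1162]
rest [ 0.6054 -0.183 ]
seat [ 0.4558 -0.1948]
boss [ 0.46132697 -0.3761166   0.036     ] eye [ 0.61073652 -0.36988264  0.028     ] bal [ 0.50605215 -0.37603883  0.028     ] len 0.14953955306270864 yaw 2.3892223772852685 bal calc [ 0.50628785 -0.37424065]
catchmeas [ 0.60054602 -0.1444704   0.034     ]
tab tri [ 0.60563792 -0.20641369  0.12506941]
```

Emit:
servo_tool([
  [0.33, -0.2, 0, 0, 0, 0.06],
  [0.66, -0.4, 0, 0, 0, 0.12],
  [1, -0.6, 0, 0, 0, 0.186],
  [1, -0.6, 0, 0, 0, 0.186],
], fingers=0)

```text
clock: 0.43
position: [0.3024, -0.4841, 0.2306]
orientation: [-0.002, 0.999, 0.039, -0.0]
wrist_force: [-0.8, 0.3, -0.2]
opening: 0.0387
gripper_force: 0.0
```

Emit:
servo_tool([
  [0.33, -0.3, 0, 0, 0, 0],
  [0.66, -0.6, 0, 0, 0, 0],
  [1, -0.9, 0, 0, 0, 0],
])

```text
clock: 0.68
position: [0.3859, -0.3971, 0.2311]
orientation: [-0.0, 0.999, 0.041, -0.0]
wrist_force: [0.3, -1.2, 0.2]
opening: 0.0006
gripper_force: 0.0
```

Emit:
servo_tool([
  [0.33, -0.3, 0, 0, 0, 0],
  [0.66, -0.6, 0, 0, 0, 0],
  [1, -0.9, 0, 0, 0, 0],
  [1, -0.9, 0, 0, 0, 0],
])

```text
clock: 1.02
position: [0.4809, -0.2964, 0.2312]
orientation: [-0.001, 0.999, 0.043, 0.001]
wrist_force: [-0.1, 0.2, -0.1]
opening: -0.0002
gripper_force: 0.0
```

```bash
python3 - <<'E'
from h import *
s=readout.read_state();im=eyes.grab_frame('wrist');np.save('pics/w1.npy',im)
import json;json.dump({k:list(map(float,s[k])) for k in('position','orientation')},open('pics/w1.json','w'))
c=cam('wrist',s);print(s['position'])
for n,X in(('seat',(.4558,-.1948,.034)),('hinge',(.6085,-.2229,.02)),('boss',(.4613,-.376,.036)),('eye',(.6107,-.37,.028)),('catch',(.6015,-.1448,.034))):
    p=proj(c,X);print(n,p.round());cv2.circle(im,tuple(int(v) for v in p),5,(255,0,255),1)
cv2.imwrite('pics/w1.png',im[:,:,::-1])
E
```

```text
[ 0.48089733 -0.29637417  0.23120713]
seat [210. 231.]
hinge [248.  60.]
boss [402. 242.]
eye [418.  72.]
catch [151.  57.]
```

View pics/w1.png

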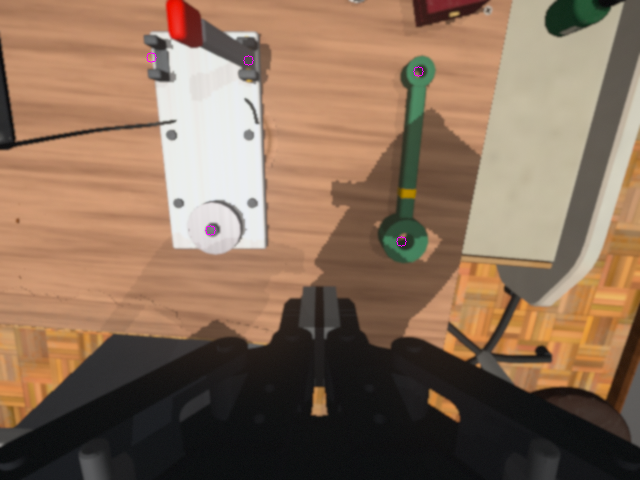

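The wrist view confirms the estimates: the projected marks fall on the seat pin (213,229), the boss bore (403,241), the eye (420,71) and the hinge (248,60). The tab is at (185,22), and the closed fingertips are about 13 mm wide.

```bash
cat > plan.py <<'E'
from h import *
yaw=np.radians(4.75);ex=np.array([np.cos(yaw),np.sin(yaw),0]);ey=np.array([-ex[1],ex[0],0]);ez=np.array([0,0,1.])
H=np.array([.6080,-.2228,0]);W=.007
def tip(th,a,c): # tip centre when the bar is at th
    d=np.array([np.cos(th),np.sin(th)]);n=np.array([-d[1],d[0]]);g=np.array([np.cos(a),np.sin(a)])
    off=min(W*g@n,-W*g@n)
    p=np.array([0,.02])+c*d+(.006-off)*n
    return H+ey*p[0]+ez*p[1]
def ori(a): return np.column_stack([ex,-ey*np.cos(a)-ez*np.sin(a)*1.0,ey*np.sin(a)-ez*np.cos(a)])
def row(s,P,M):
    R0=rot(s['orientation']).as_matrix();d=R0.T@(P-np.array(s['position']))/.1
    r=R.from_matrix(R0.T@M).as_rotvec()/(np.pi/2);return np.r_[d,r].round(3).tolist()
E
python3 - <<'E'
from plan import *
s=readout.read_state();a=np.radians(15);M=ori(a);print(np.linalg.det(M))
p0=tip(1.42,a,.1);p0=p0-ey*.05
print('pre',p0,row(s,p0,M))
s2=dict(position=p0,orientation=np.r_[R.from_matrix(M).as_quat()[3],R.from_matrix(M).as_quat()[:3]])
for th in (1.42,1.2,1.0,.8,.6,.4,.2,0):
    p=tip(th,a,.103+.006*(1.42-th)/1.42);print(th,p.round(3),row(s2,p,M))
E
```

```text
1.0
pre [ 0.61191262 -0.2698869   0.12072986] [1.332, -0.154, 1.105, 0.166, -0.0, 0.003]
1.42 [ 0.608 -0.22   0.124] [0.0, -0.495, 0.102, 0.0, 0.0, -0.0]
1.2 [ 0.606 -0.196  0.121] [0.0, -0.716, 0.188, 0.0, 0.0, -0.0]
1.0 [ 0.604 -0.175  0.114] [0.0, -0.899, 0.311, 0.0, 0.0, -0.0]
0.8 [ 0.602 -0.156  0.102] [0.0, -1.053, 0.472, 0.0, 0.0, -0.0]
0.6 [ 0.601 -0.14   0.087] [0.0, -1.172, 0.664, 0.0, 0.0, -0.0]
0.4 [ 0.6   -0.127  0.068] [0.0, -1.249, 0.878, 0.0, 0.0, -0.0]
0.2 [ 0.599 -0.118  0.048] [0.0, -1.279, 1.098, 0.0, 0.0, -0.0]
0 [ 0.599 -0.114  0.028] [0.0, -1.269, 1.302, 0.0, 0.0, -0.0]
```

Emit:
servo_tool([
  [0.3, -0.05, 0.0, 0.06, 0, 0],
  [0.6, -0.1, 0.0, 0.12, 0, 0],
  [0.9, -0.15, 0.1, 0.166, 0, 0],
  [0.9, -0.15, 0.3, 0.166, 0, 0],
  [0.9, -0.15, 0.5, 0.166, 0, 0],
  [0.9, -0.15, 0.5, 0.166, 0, 0],
])

```text
clock: 1.57
position: [0.5636, -0.2776, 0.1767]
orientation: [-0.132, 0.99, 0.04, -0.008]
wrist_force: [-1.7, 1.0, -0.7]
opening: 0.0003
gripper_force: 0.0
```

```bash
python3 - <<'E'
from plan import *
s=readout.read_state();a=np.radians(15);M=ori(a);p0=tip(1.42,a,.1)-ey*.05
print(s['position'],row(s,p0,M))
E
```

```text
[ 0.56359207 -0.27761667  0.17669655] [0.491, 0.11, 0.547, -0.002, 0.004, -0.001]
```

Emit:
servo_tool([
  [0.25, 0.05, 0.25, 0, 0, 0],
  [0.49, 0.11, 0.55, 0, 0, 0],
  [0.49, 0.11, 0.55, 0, 0, 0],
  [0.49, 0.11, 0.55, 0, 0, 0],
])

```text
clock: 1.9
position: [0.6138, -0.27, 0.1237]
orientation: [-0.131, 0.991, 0.041, -0.007]
wrist_force: [0.3, 1.1, 0.3]
opening: -0.0004
gripper_force: 0.0
```

Emit:
servo_tool([
  [0, -0.25, 0.05, 0, 0, 0],
  [0, -0.5, 0.1, 0, 0, 0],
  [0, -0.6, 0.14, 0, 0, 0],
  [0, -0.72, 0.19, 0, 0, 0],
  [0, -0.81, 0.25, 0, 0, 0],
  [0, -0.9, 0.31, 0, 0, 0],
  [0, -0.9, 0.31, 0, 0, 0],
])

```text
clock: 2.48
position: [0.6062, -0.174, 0.1182]
orientation: [-0.13, 0.991, 0.041, -0.006]
wrist_force: [-1.0, 0.4, -0.6]
opening: 0.0004
gripper_force: 0.0
```

```bash
python3 - <<'E'
from plan import *
s=readout.read_state();a=np.radians(15);M=ori(a)
print(s['position'],s['wrist_force'])
for th in (1,.8,.6,.4,.2,.1,0,-.04):
    p=tip(th,a,.103+.006*(1.42-th)/1.42);print(th,p.round(3),row(s,p,M))
im=eyes.grab_frame('wrist');cv2.imwrite('pics/w2.png',im[:,:,::-1])
E
```

```text
[ 0.60620356 -0.17401473  0.11820412] [-1.04655265  0.3570071  -0.59973566]
1 [ 0.604 -0.175  0.114] [-0.022, 0.022, 0.038, 0.0, 0.001, 0.0]
0.8 [ 0.602 -0.156  0.102] [-0.022, -0.133, 0.199, 0.0, 0.001, 0.0]
0.6 [ 0.601 -0.14   0.087] [-0.022, -0.252, 0.391, 0.0, 0.001, 0.0]
0.4 [ 0.6   -0.127  0.068] [-0.022, -0.328, 0.606, 0.0, 0.001, 0.0]
0.2 [ 0.599 -0.118  0.048] [-0.021, -0.358, 0.825, 0.0, 0.001, 0.0]
0.1 [ 0.599 -0.116  0.038] [-0.021, -0.358, 0.927, 0.0, 0.001, 0.0]
0 [ 0.599 -0.114  0.028] [-0.021, -0.348, 1.029, 0.0, 0.001, 0.0]
-0.04 [ 0.599 -0.114  0.024] [-0.021, -0.341, 1.07, 0.0, 0.001, 0.0]
```

View pics/w2.png

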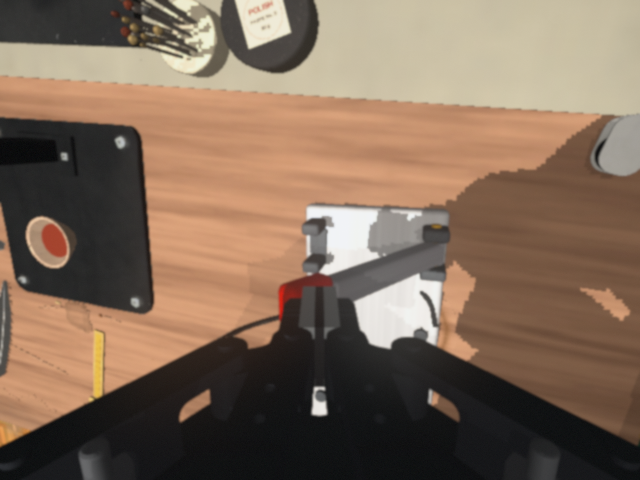

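The wrist view shows the bar leaning with the red tab at (305,295), just ahead of and under the fingertips. The bar is following the push, so I carry on along the arc.

Emit:
servo_tool([
  [-0.02, -0.06, 0.12, 0, 0, 0],
  [-0.02, -0.13, 0.2, 0, 0, 0],
  [-0.02, -0.2, 0.3, 0, 0, 0],
  [-0.02, -0.25, 0.39, 0, 0, 0],
  [-0.02, -0.29, 0.5, 0, 0, 0],
  [-0.02, -0.33, 0.6, 0, 0, 0],
  [-0.02, -0.35, 0.71, 0, 0, 0],
  [-0.02, -0.36, 0.82, 0, 0, 0],
  [-0.02, -0.36, 0.87, 0, 0, 0],
  [-0.02, -0.36, 0.93, 0, 0, 0],
  [-0.02, -0.36, 0.96, 0, 0, 0],
  [-0.02, -0.36, 0.96, 0, 0, 0],
])

```text
clock: 3.53
position: [0.5997, -0.1163, 0.0344]
orientation: [-0.13, 0.991, 0.041, -0.006]
wrist_force: [0.3, -0.2, -0.0]
opening: 0.0002
gripper_force: 0.0
```

Emit:
servo_tool([
  [0, 0, 0.02, 0, 0, 0],
  [0, 0, 0.04, 0, 0, 0],
  [0, 0, 0.06, 0, 0, 0],
  [0, 0, 0.06, 0, 0, 0],
])

```text
clock: 3.87
position: [0.5999, -0.1149, 0.0292]
orientation: [-0.13, 0.991, 0.041, -0.005]
wrist_force: [0.3, 0.1, -0.5]
opening: 0.0
gripper_force: 0.0
```

```bash
python3 - <<'E'
from plan import *
s=readout.read_state();a=np.radians(15);M=ori(a)
print(s['position'],s['wrist_force'])
for th in (0,-.04):
    p=tip(th,a,.109);print(th,p.round(3),row(s,p,M))
im=eyes.grab_frame('wrist');cv2.imwrite('pics/w3.png',im[:,:,::-1])
E
```

```text
[ 0.59988672 -0.11486033  0.02924296] [ 0.30490535  0.08588789 -0.45067115]
0 [ 0.599 -0.114  0.028] [-0.009, -0.004, 0.016, 0.001, -0.0, -0.0]
-0.04 [ 0.599 -0.114  0.024] [-0.009, 0.005, 0.056, 0.001, -0.0, -0.0]
```

Now press gently down to the stop.

Emit:
servo_tool([
  [0, 0, 0.02, 0, 0, 0],
  [0, 0, 0.04, 0, 0, 0],
  [0, 0, 0.06, 0, 0, 0],
  [0, 0, 0.06, 0, 0, 0],
])

```text
clock: 4.25
position: [0.6006, -0.1144, 0.0263]
orientation: [-0.13, 0.991, 0.041, -0.005]
wrist_force: [-7.6, -6.5, 25.3]
opening: -0.0002
gripper_force: 12.2
```

Emit:
servo_tool([
  [0, 0, -0.15, 0, 0, 0],
  [0, 0, -0.4, 0, 0, 0],
  [0, 0, -0.7, 0, 0, 0],
  [0, 0, -1, 0, 0, 0],
  [0, 0, -1, 0, 0, 0],
])

```text
clock: 4.67
position: [0.6054, -0.1413, 0.1258]
orientation: [-0.128, 0.991, 0.041, -0.001]
wrist_force: [1.5, -0.2, 0.9]
opening: -0.0
gripper_force: 0.0
```

Emit:
servo_tool([
  [-0.3, 0.3, -0.15, -0.06, 0, 0],
  [-0.6, 0.6, -0.3, -0.12, 0, 0],
  [-0.8, 0.9, -0.45, -0.16, 0, 0],
  [-0.8, 0.9, -0.45, -0.16, 0, 0],
], fingers=60)

```text
clock: 5.0
position: [0.5276, -0.2463, 0.1414]
orientation: [-0.003, 0.999, 0.041, -0.0]
wrist_force: [1.0, -0.8, -0.2]
opening: 0.0479
gripper_force: 0.0
```

```bash
python3 - <<'E'
from plan import *
s=readout.read_state();print(s['clock'],s['position'])
im=eyes.grab_frame('wrist');np.save('pics/w4.npy',im)
c=cam('wrist',s)
X=H+ey*.107+ez*.026
print(proj(c,X),blobs(im,(0,190,100),(6,255,255),30)); r=blobs(im,(0,190,100),(6,255,255),30)
for b in r: print(onz(c,b[1],.026),X)
cv2.imwrite('pics/w4.png',im[:,:,::-1])
M=R.from_euler('z',2.4,degrees=True).as_matrix()@np.diag([1,-1,-1])
print(row(s,np.array([.506,-.374,.1]),M))
E
```

```text
5.0 [ 0.5276146  -0.24629719  0.14136779]
[133.19538663 116.5242037 ] [([115, 99, 42, 34, 1173], [134.6, 115.1])]
[ 0.60011584 -0.1171445   0.026     ] [ 0.59913952 -0.11616749  0.026     ]
[-0.32, 1.257, 0.407, -0.003, 0.0, 0.025]
```

View pics/w4.png

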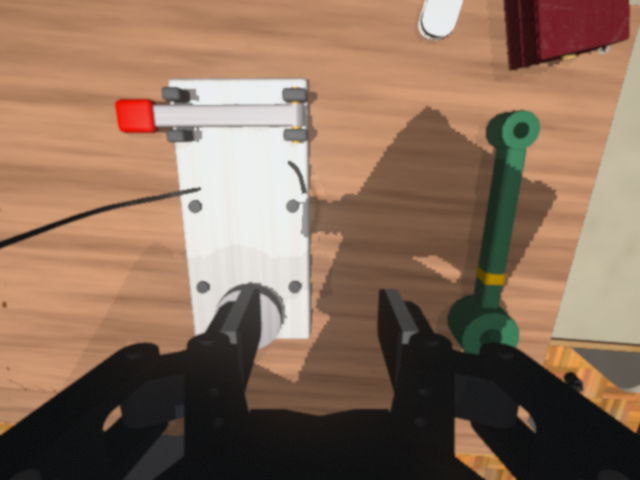

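The bar lies between the catch cheeks and the tab centroid (134.6,115.1) matches the closed prediction (133,117), so it is closed. The lever's band is at (490,279), the boss bore at (492,338) and the eye bore at (521,130).

```bash
python3 - <<'E'
from plan import *
s=readout.read_state();c=cam('wrist',s)
b=onz(c,(490,279),.028);e=onz(c,(521,130),.028);o=onz(c,(492,338),.036)
l=(e-o)[:2];print(b,e,o,np.linalg.norm(l),np.degrees(np.arctan2(l[1],l[0])))
M=R.from_euler('z',2.6,degrees=True).as_matrix()@np.diag([1,-1,-1])
print(row(s,np.array([.506,-.374,.1]),M))
E
```

```text
[ 0.50766054 -0.3718116   0.028     ] [ 0.61268232 -0.37050647  0.028     ] [ 0.46421587 -0.37885839  0.036     ] 0.1487011807252625 3.2197550586089134
[-0.332, 1.267, 0.401, -0.005, -0.0, 0.023]
```

Emit:
servo_tool([
  [-0.1, 0.3, -0.1, 0, 0, 0],
  [-0.1, 0.6, -0.1, 0, 0, 0.01],
  [-0.2, 0.9, -0.1, 0, 0, 0.02],
  [-0.2, 0.9, -0.1, 0, 0, 0.02],
], fingers=55)

```text
clock: 5.38
position: [0.5182, -0.3393, 0.1495]
orientation: [-0.004, 1.0, 0.024, 0.001]
wrist_force: [0.7, -0.5, 0.4]
opening: 0.0552
gripper_force: 0.0
```

```bash
python3 - <<'E'
from plan import *
s=readout.read_state();print(s['position'],s['opening'])
im=eyes.grab_frame('wrist');c=cam('wrist',s)
for b in blobs(im,(18,150,80),(32,255,255),30):print(b,onz(c,b[1],.028))
M=R.from_euler('z',2.6,degrees=True).as_matrix()@np.diag([1,-1,-1])
for z in(.1,.012):print(row(s,np.array([.506,-.374,z]),M))
E
```

```text
[ 0.51816168 -0.33927065  0.14950102] 0.055245083353841797
([360, 245, 22, 14, 243], [370.2, 251.8]) [ 0.50676369 -0.37667675  0.028     ]
([615, 317, 23, 5, 94], [626.9, 318.8]) [ 0.46245134 -0.58084226  0.028     ]
[-0.139, 0.345, 0.492, -0.005, -0.001, 0.002]
[-0.14, 0.352, 1.372, -0.005, -0.001, 0.002]
```

Emit:
servo_tool([
  [-0.07, 0.18, 0.2, 0, 0, 0],
  [-0.13, 0.355, 0.45, -0.005, 0, 0.002],
  [-0.13, 0.355, 0.7, -0.005, 0, 0.002],
  [-0.13, 0.355, 0.7, -0.005, 0, 0.002],
  [-0.13, 0.355, 0.7, -0.005, 0, 0.002],
])

```text
clock: 5.85
position: [0.506, -0.3687, 0.0777]
orientation: [-0.002, 1.0, 0.024, -0.002]
wrist_force: [0.1, 0.0, 0.2]
opening: 0.0548
gripper_force: 0.0
```

```bash
python3 - <<'E'
from plan import *
s=readout.read_state();print(s['position'],s['opening'])
M=R.from_euler('z',2.7,degrees=True).as_matrix()@np.diag([1,-1,-1])
print(row(s,np.array([.5065,-.375,.006]),M))
E
```

```text
[ 0.50600396 -0.36874256  0.07768921] 0.05481455887456205
[0.004, 0.066, 0.717, -0.003, 0.002, 0.001]
```

Emit:
servo_tool([
  [0, 0.02, 0.15, 0, 0, 0],
  [0, 0.02, 0.3, 0, 0, 0],
  [0, 0.02, 0.3, 0, 0, 0],
  [0, 0.02, 0.3, 0, 0, 0],
  [0, 0.02, 0.3, 0, 0, 0],
])

```text
clock: 6.27
position: [0.5075, -0.3727, 0.0503]
orientation: [-0.0, 1.0, 0.024, 0.0]
wrist_force: [-0.4, -0.2, -0.3]
opening: 0.055
gripper_force: 0.0
```

```bash
python3 - <<'E'
from plan import *
s=readout.read_state();print(s['position'],s['opening'])
M=R.from_euler('z',2.7,degrees=True).as_matrix()@np.diag([1,-1,-1])
print(row(s,np.array([.5065,-.375,.006]),M))
E
```

```text
[ 0.50750001 -0.37269964  0.05025177] 0.05497829423076474
[-0.011, 0.023, 0.442, -0.0, -0.001, 0.001]
```

Emit:
servo_tool([
  [-0.01, 0.02, 0.15, 0, 0, 0],
  [-0.01, 0.02, 0.3, 0, 0, 0],
  [-0.01, 0.02, 0.43, 0, 0, 0],
  [-0.01, 0.02, 0.43, 0, 0, 0],
  [-0.01, 0.02, 0.43, 0, 0, 0],
  [-0.01, 0.02, 0.43, 0, 0, 0],
])

```text
clock: 6.77
position: [0.5056, -0.3746, 0.0059]
orientation: [-0.001, 1.0, 0.024, -0.0]
wrist_force: [0.1, -0.6, 0.5]
opening: 0.0551
gripper_force: 0.0
```

Emit:
servo_tool([
  [0, 0, 0, 0, 0, 0],
  [0, 0, 0, 0, 0, 0],
  [0, 0, 0, 0, 0, 0],
  [0, 0, 0, 0, 0, 0],
  [0, 0, 0, 0, 0, 0],
  [0, 0, 0, 0, 0, 0],
  [0, 0, 0, 0, 0, 0],
  [0, 0, 0, 0, 0, 0],
  [0, 0, 0, 0, 0, 0],
  [0, 0, 0, 0, 0, 0],
], fingers=0, squeeze=70)

```text
clock: 7.6
position: [0.5064, -0.3753, 0.0072]
orientation: [-0.0, 1.0, 0.024, 0.001]
wrist_force: [-0.1, -0.7, 6.3]
opening: 0.0127
gripper_force: 69.5
```

Emit:
servo_tool([
  [0, 0, -0.1, 0, 0, 0],
  [0, 0, -0.25, 0, 0, 0],
  [0, 0, -0.4, 0, 0, 0],
  [0, 0, -0.6, 0, 0, 0],
  [0, 0, -0.8, 0, 0, 0],
  [0, 0, -1, 0, 0, 0],
  [0, 0, -1, 0, 0, 0],
  [0, 0, -1, 0, 0, 0],
])

```text
clock: 8.27
position: [0.5066, -0.3754, 0.1082]
orientation: [0.0, 1.0, 0.024, 0.001]
wrist_force: [-0.3, 0.1, -3.6]
opening: 0.0128
gripper_force: 68.6
```

```bash
python3 - <<'E'
from plan import *
s=readout.read_state();print(s['position'],s['opening'],s['wrist_force'],s['wrist_torque'])
im=eyes.grab_frame('wrist');np.save('pics/w5.npy',im)
cv2.imwrite('pics/w5.png',im[:,:,::-1])
E
```

```text
[ 0.50658323 -0.37537021  0.10821573] 0.012781511998792194 [-0.2859937   0.14893335 -3.58670782] [ 0.00943282 -0.00824162 -0.00486216]
```

View pics/w5.png

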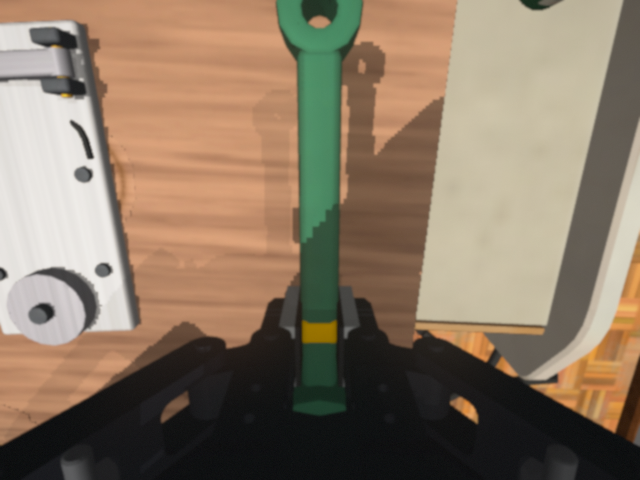

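The lever is held at the band, seen at (320,332) between the pads. The eye bore at (320,8) is straight along tool x, and the pilot pin is at (40,314).

```bash
python3 - <<'E'
from plan import *
s=readout.read_state();c=cam('wrist',s)
zu=s['position'][2]-.007
b=onz(c,(320,332),zu+.028);e=onz(c,(320,8),zu+.028);pin=onz(c,(40,314),.034)
hinge=onz(c,(52,64),.026)
l=(e-b)[:2];print('band',b,'eye',e,np.linalg.norm(l),np.degrees(np.arctan2(l[1],l[0])),'pin',pin,'hingeish',hinge)
yl=np.arctan2(l[1],l[0]);seat=np.array([.4563,-.1945]);rest=seat+.15*ex[:2]
# rotate lever to fixture yaw and put balance at 45mm from seat
dy=yaw-np.radians(2.75)
M0=rot(s['orientation']).as_matrix();M=R.from_euler('z',dy).as_matrix()@M0
off=R.from_euler('z',dy).as_matrix()[:2,:2]@(b[:2]-s['position'][:2])
P=np.r_[seat+.045*ex[:2]-off,.085];print('off',off,P,row(s,P,M))
E
```

```text
band [ 0.50641216 -0.37488083  0.12772287] eye [ 0.61092988 -0.36975131  0.12772287] 0.10464351362980423 2.8097068073816462 pin [ 0.45725295 -0.19799083  0.034     ] hingeish [ 0.60637592 -0.2219406   0.026     ]
off [ 0.00067193 -0.00017516] [ 0.50047352 -0.19059847  0.085     ] [0.036, -1.841, 0.219, 0.0, -0.0, -0.022]
```

Emit:
servo_tool([
  [0, -0.1, 0, 0, 0, 0],
  [0, -0.25, 0, 0, 0, -0.005],
  [0, -0.4, 0, 0, 0, -0.01],
  [0, -0.55, 0, 0, 0, -0.015],
  [0, -0.7, 0, 0, 0, -0.02],
  [0, -0.85, 0, 0, 0, -0.022],
  [0, -0.92, 0, 0, 0, -0.022],
  [0, -0.92, 0, 0, 0, -0.022],
])

```text
clock: 8.98
position: [0.5012, -0.2807, 0.1063]
orientation: [-0.001, 0.999, 0.042, -0.001]
wrist_force: [-0.3, 0.2, -2.7]
opening: 0.0126
gripper_force: 68.6
```

Emit:
servo_tool([
  [0, -0.15, 0, 0, 0, 0],
  [0, -0.3, 0, 0, 0, 0],
  [0, -0.45, 0.05, 0, 0, 0],
  [0, -0.6, 0.1, 0, 0, 0],
  [0, -0.75, 0.15, 0, 0, 0],
  [0, -0.85, 0.2, 0, 0, 0],
  [0, -0.9, 0.22, 0, 0, 0],
  [0, -0.9, 0.22, 0, 0, 0],
  [0, -0.9, 0.22, 0, 0, 0],
  [0, -0.9, 0.22, 0, 0, 0],
])

```text
clock: 9.82
position: [0.4945, -0.1937, 0.0847]
orientation: [-0.001, 0.999, 0.041, 0.0]
wrist_force: [-0.1, -0.4, -3.6]
opening: 0.0123
gripper_force: 68.7
```

```bash
python3 - <<'E'
from plan import *
s=readout.read_state();print(s['position'],s['opening'],s['wrist_force'])
M=R.from_euler('z',yaw).as_matrix()@np.diag([1,-1,-1])
print(row(s,np.array([.5005,-.192,.085]),M))
im=eyes.grab_frame('wrist');t=eyes.grab_frame('top');sc=eyes.grab_frame('scene')
o=np.hstack([cv2.resize(im,(400,300)),cv2.resize(sc[220:340,230:390],(400,300))])
o2=np.hstack([cv2.resize(t[180:300,340:500],(400,300)),o[:,:0]]);o2=np.pad(o2,((0,0),(0,400),(0,0)))
cv2.imwrite('pics/fin.png',np.vstack([o,o2])[:,:,::-1]);np.save('pics/w6.npy',im)
E
```

```text
[ 0.49445005 -0.19370715  0.08469229] 0.012331338523071354 [-0.09623708 -0.37499652 -3.58597697]
[0.062, -0.012, -0.003, -0.001, -0.0, -0.0]
```

View pics/fin.png

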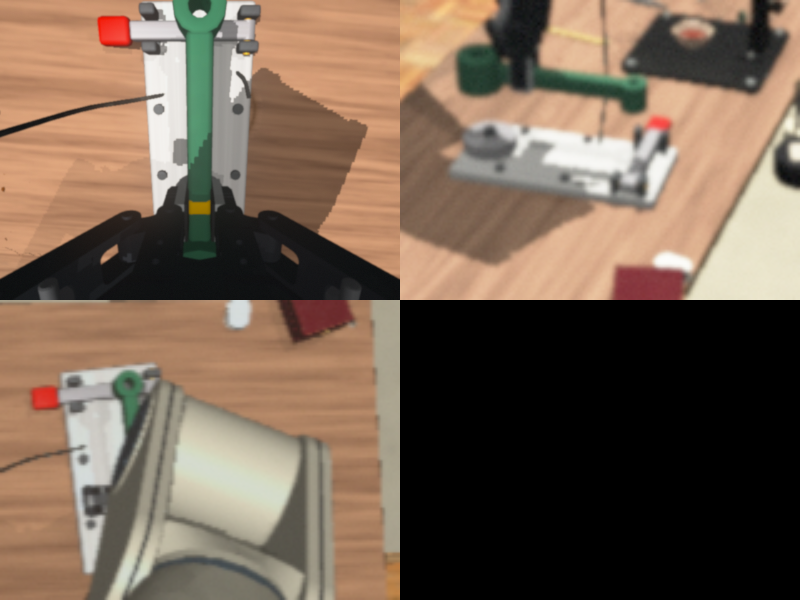

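The lever hangs level above the fixture with its eye near the bar, and the bar is still closed. It needs 6 mm more along x.

Emit:
servo_tool([
  [0.03, -0.01, 0, 0, 0, 0],
  [0.06, -0.01, 0, 0, 0, 0],
  [0.06, -0.01, 0, 0, 0, 0],
  [0.06, -0.01, 0, 0, 0, 0],
  [0.06, -0.01, 0, 0, 0, 0],
  [0.06, -0.01, 0, 0, 0, 0],
  [0.06, -0.01, 0, 0, 0, 0],
  [0.06, -0.01, 0, 0, 0, 0],
])

```text
clock: 10.63
position: [0.4998, -0.1917, 0.0845]
orientation: [-0.001, 0.999, 0.041, -0.0]
wrist_force: [-0.3, -0.2, -3.9]
opening: 0.0123
gripper_force: 68.7
```

```bash
python3 - <<'E'
from plan import *
s=readout.read_state();p=np.array(s['position']);print(p,s['dq'])
im=eyes.grab_frame('wrist');c=cam('wrist',s)
r=blobs(im,(0,190,100),(6,255,255),100);print('tab',onz(c,r[0][1],.026),H+ey*.107)
x=rot(s['orientation']).as_matrix()[:,0];print('boss',p-.045*x,'eye',p+.105*x,'rest',np.r_[.4562,-.196,0]+.15*ex)
for b in blobs(im,(18,150,80),(32,255,255),60):print('band',onz(c,b[1],p[2]+.021))
E
```

```text
[ 0.49975989 -0.19167255  0.08450327] [ 0.00178175  0.00079683 -0.00121693 -0.00050535 -0.00096469 -0.00133804]
tab [ 0.59965846 -0.11681494  0.026     ] [ 0.59913952 -0.11616749  0.        ]
boss [ 0.45491359 -0.19538869  0.08451956] eye [ 0.60440124 -0.18300154  0.08446528] rest [ 0.60568483 -0.18357877  0.        ]
band [ 0.50034691 -0.19156467  0.10550327]
```

All measurements agree within about 2 mm, so I'm handing in.

```bash
python3 -c "
from station import robot
print(robot.close_job())"
```

```text
the job is handed in; nothing more can be done
None
```

I closed the rest bar, picked up the lever at its yellow band and handed in at about 10.7 s; it is held level about 5 cm above the fixture, with boss and eye about 2 mm or less from target by my last measurement (the hand-in returned no verdict).

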